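Pin the swing-arm work stop

ROBOT

A 6-joint arm with a two-finger parallel gripper is mounted at the origin on a cart in front of the work surface, level with it; the furniture and walls round the work are solid. World frame = base frame: x ahead of the robot, y to its left, z up, the work surface at z = 0. Lengths are in m, angles in rad, forces in N, time in s.
With the tool pointing down it reaches from about 0.225 to 0.875 m from the base axis. Payload 3.4 kg.
Tool frame: the origin (TCP) lies midway between the tips of the shut fingers; the grasp point (between the pads) lies 19 mm behind it (env.pinch_z is the z of the grasp point in the tool frame, in m); z points along the fingers, y is the direction in which the jaws open and shut (so a half turn about z gives the same grasp; the last joint's range is limited). The gripper opens to 85 mm and grips with 20 to 120 N. Pads are 22 mm wide; open, the fingers measure 114 mm over their backs; the gripper's body (76 mm by 85 mm) begins 54 mm behind the grasp point. The pads swing forward as they close: fully open they stand 13 mm farther back than shut.
Start: joints at [1.008, 0.276, 1.505, -0, 1.361, -0.121], TCP at [0.246, 0.52, 0.231] pointing down, gripper open.
Joint ranges: [-2.89, 2.89], [-0.75, 2.08], [0.22, 2.7], [-1.18, 4.32], [0.11, 2.71], [-2.7, 2.7]. Speed limits (rad/s): [2.57, 2.57, 3.14, 3.14, 3.14, 3.14].

INTERFACE

Orientations are given as a unit quaternion [w, x, y, z].
In Python, from station import env, snapshot, get_calibration gives the robot as it stands.
- The arm moves only by the tool carry_out, never from a script. Its argument "steps" is a list of rows, each an object of numbers: "grip": the closure in counts, from 0 (fully open) to 255 (shut); "tx", "ty", "tz": the shift along the tool's x, y, z in cm; "twist": the turn about the tool's z in rad. A call has exactly 10 rows; each row is the pose to reach, as a shift and turn from the pose commanded when the call began, along the tool's axes at that moment; what a row does not reach only later rows make up. A row lasts 1/12 s, in which the tool goes at most 41.7 mm and 7.16 degrees, less where a joint would pass 70% of its speed; a pose out of reach is approached as far as the arm can. A call with a gripper value outside its range is refused whole. The fingers move at their own pace and stop on an object; "grip_force" is the grip in N (left out, the last holds). Time passes only in rows, so rows that repeat a pose let the fingers close, or fill a call up. It gives the time, the measured TCP pose, the force and the opening at its end, in the units of the state.
- env.observe(): the state, without advancing time (a new reading comes with each control period).
- snapshot(name): name is "scene" or "top" or "wrist"; returns the picture (480x640x3 uint8, blue, green, red); there is no depth.
- get_calibration(name): a dict with "vertical_fov" (degrees; the focal length in pixels is half the picture's height over the tangent of half this angle, whatever the lens; pixels are square), "cx", "cy" (the principal point, pixels), "rvec" (rotation vector, rad) and "tvec" (3), from world to camera coordinates, as OpenCV has them; the wrist camera has in their place "T_tool_cam" (4x4, takes a point from camera to tool coordinates, whose origin is the TCP and whose axes are the flange's). Camera axes: x right, y down, z forward; pixel columns grow to the right and rows downward; lengths in m; the calibration is good to about 2 mm. A picture is of the moment at which its call begins: read the wrist's pose just before it. get_calibration takes no time and is no camera call.
- env.hand_in(): hands the job in, once; it reports no verdict.
The state is a dict: "clock": time; "joint_positions": joint angles; "joint_velocities": joint speeds; "joint_efforts": joint torques, N m; "eef_pos": TCP position; "ee_rot": TCP orientation; "ft_force": force on the tool from outside, world axes, zero at the start; "moment": the same for the moment, N m; "width": finger opening in m.
Only numpy, scipy, OpenCV 4.12 (cv2) and the standard library are available. Lean on these libraries where they do the work, as an engineer would, in place of code of your own. Each camera call takes 0.05 s, during which the arm holds its last target. There are 200 camera calls.

TASK

Put the swing-arm work stop into service: swing its steel arm by the black handle until the hole in the arm lies over the hole in the grey base. Then take the locking pin with the plain round knob from the wooden stand and push it down through both holes until its collar sits on the arm, and let go. Leave the T-handled pin in the stand.

Things in the scene. Friction and masses are not known exactly. Their poses are not given: they have to be found in the camera images.
- lock_hole (a point): Hole in the fixed grey base (190x110x36 mm, long along this point's x): centre of its mouth in the base's top, 36 mm above the worktop; 26 mm wide, right through. The arm's upright pivot is 95 mm away along this point's -x. The steel arm, just above the base, has a like hole 95 mm from the pivot: the holes line up when the arm points from the pivot along this point's +x. Pivot bolt: 60 mm high.
- stop_handle (a point): Centre of the arm's black handle, an upright post 20 mm thick, 39 mm tall, 72 mm above the worktop, 165 mm from the pivot, 70 mm beyond the arm's hole; point x points outward along the arm (44 mm wide, top 50 mm above the worktop). About 1 N swings it; it stays where left, with no stop at the lined-up place. It starts 34 to 63 degrees counter-clockwise (from above) of that.
- pin_knob (a point): Locking pin: centre of its black round knob (28 mm thick, 43 tall; z up). 28 mm below: underside of a collar 42 mm wide, 5 thick; below it a 14 mm shank whose last 16 mm taper to a 5 mm point 72 mm below this point. 0.12 kg. It hangs in a fixed wooden stand (55x150x60 mm, two holes 80 mm apart), this point 88 mm above the worktop; lift 50 mm to clear. Fully home in the arm: 78 mm.
- t_bar (a point): The other pin, which stays in the stand: the same shank and collar in the stand's other hole, but with a T handle, a level black bar 64 mm long and 13 mm thick on a 12 mm stem. This point is the middle of the bar, 98 mm above the worktop; the bar lies within 20 degrees of square to the line of the two pins.
There are look-alikes about, which are no part of the job. Leave any red look-alike of the part that bears pin_knob alone.

How it is judged:
On the way:
1. the arm is swung so that its hole lies over the base's hole (handle within 30 mm of the line through pivot and base hole) (y of stop_handle in the frame of lock_hole between -0.03 and 0.03 m), for 0.2 s.
At the end, for the whole second after the job is handed in: The round-knobbed pin stands upright (within 11 degrees) through the arm's hole and the base's hole, its axis within 15 mm of the base hole's, pushed down until its collar is within 7 mm of the arm; the arm is in line (handle within 30 mm of the line through pivot and base hole) (all of step 1 and horizontal distance between pin_knob and lock_hole below 0.015 m and z of pin_knob in the frame of lock_hole below 0.049 m and angle between pin_knob's own z axis and vertical below 0.2 rad); the robot touches nothing.
It fails at once if the T-handled pin is taken out of the stand or shifted by more than 25 mm (distance of t_bar from where it was at the start of the episode above 0.025 m).
It also fails if it takes over 53 s, if anything falls off the work surface, if the arm or the gripper's body presses on something with over 40 N, if the wrist force passes 120 N, or if a joint passes its speed limit or range.

## Working session

There is one attempt and no reset: what is moved stays moved. The work goes in short steps, Python scripts to look and compute and a tool call to move; the robot and the scene stay as the last step left them, time stands still between calls to the robot, and variables do not carry over. Pictures are saved under pics/ and viewed, about 8 in all and at most 12, crops included, and the job is handed in when it is done.

Besides the shell and the picture viewer there is one more tool, called after ">>>" as name(argument=value, ...) on one line, values as JSON. carry_out: Moves the arm, as the interface text tells. Its arguments: {"type":"object","properties":{"steps":{"type":"array","items":{"type":"object","properties":{"grip":{"type":"number"},"tx":{"type":"number"},"ty":{"type":"number"},"tz":{"type":"number"},"twist":{"type":"number"}}}},"grip_force":{"type":"number"}},"required":["steps"]}

```bash
mkdir -p pics; ls; python3 - <<'E'
from station import env,snapshot,get_calibration
import cv2,numpy as np
for n in("scene","top"):
    im=snapshot(n);cv2.imwrite(f"pics/{n}0.png",im);c=get_calibration(n);print(n,c)
print(get_calibration("wrist"));o=env.observe();print(o["clock"],o["eef_pos"],o["ee_rot"],env.pinch_z)
E
```

```text
pics
scene {'vertical_fov': 52.609643475437636, 'cx': 312.93044629905353, 'cy': 243.64303303195268, 'rvec': array([ 2.03982827, -0.80362553,  0.4505677 ]), 'tvec': array([-0.41400788,  0.22013521,  0.718809  ])}
top {'vertical_fov': 43.01470408910471, 'cx': 322.27300077626006, 'cy': 234.25963822649524, 'rvec': array([ 2.19208428, -2.14194648,  0.14133279]), 'tvec': array([-0.09743886,  0.5209725 ,  1.289104  ])}
{'vertical_fov': 68.95948479623048, 'cx': 318.97861280331534, 'cy': 238.3746122408825, 'T_tool_cam': array([[ 8.37216392e-04, -9.48704951e-01, -3.16161691e-01,
         8.22376704e-02],
       [ 9.99999218e-01,  5.00622061e-04,  1.14584758e-03,
         9.93993082e-05],
       [-9.28793757e-04, -3.16162403e-01,  9.48704629e-01,
        -1.43334430e-01],
       [ 0.00000000e+00,  0.00000000e+00,  0.00000000e+00,
         1.00000000e+00]])}
0.1 [0.24561755 0.51937873 0.2305313 ] [-2.61762453e-04  2.19095489e-01  9.75703077e-01 -7.77399891e-04] -0.0187
```

View pics/top0.png

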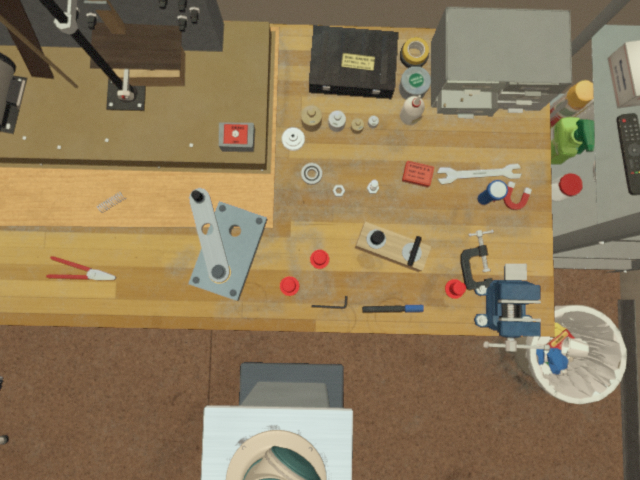

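View pics/scene0.png

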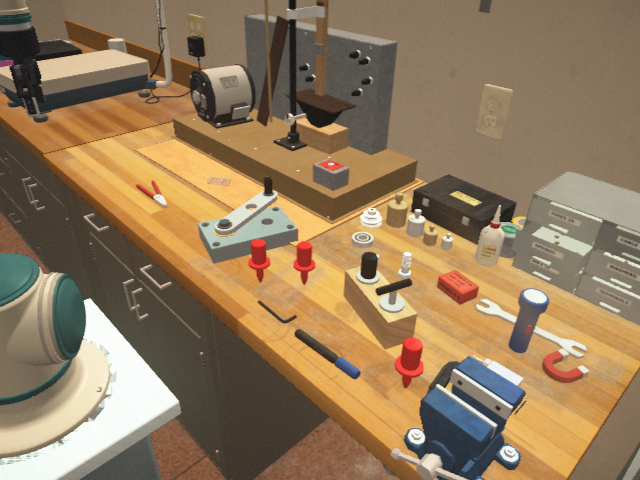

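The top view shows the handle at (198,197), the pivot at (220,272), the arm hole at (207,229) and the base hole at (235,230). In the stand, the black round knob is at (377,238) and the T bar at (414,251). The red look-alikes are at (319,259), (289,286) and (455,289); they are red and not in the stand, so I'll leave them alone.

```bash
cat > h.py <<'E'
from station import env,snapshot,get_calibration
import cv2,numpy as np
from scipy.spatial.transform import Rotation as R
def Kf(c):
    f=240/np.tan(np.radians(c["vertical_fov"]/2)); return np.array([[f,0,c["cx"]],[0,f,c["cy"]],[0,0,1]])
def pose(name,o=None):
    c=get_calibration(name)
    if name!="wrist":
        M=cv2.Rodrigues(c["rvec"])[0]; return Kf(c),M.T,-M.T@c["tvec"]
    q=o["ee_rot"];A=R.from_quat([q[1],q[2],q[3],q[0]]).as_matrix();T=c["T_tool_cam"]
    return Kf(c),A@T[:3,:3],A@T[:3,3]+o["eef_pos"]
def ray(name,uv,z,o=None):
    K,M,p=pose(name,o); d=M@np.linalg.inv(K)@[*uv,1]; return p+d*(z-p[2])/d[2]
def proj(name,P,o=None):
    K,M,p=pose(name,o); v=K@M.T@(np.array(P)-p); return v[:2]/v[2]
E
python3 - <<'E'
from h import *
im=cv2.imread("pics/top0.png");
P={}
for n,uv,z in[("handle_top",(197.5,196),.0915),("pivot",(220,272),.06),("armhole",(207,229),.05),("basehole",(235.5,230),.036),("knob_top",(377,237.5),.1095),("T",(414.5,251),.1045)]:
    P[n]=ray("top",uv,z);print(n,P[n].round(4),"scene px",proj("scene",P[n]).round(1))
d=lambda a,b:np.linalg.norm((P[a]-P[b])[:2]).round(4)
print("piv-base",d("pivot","basehole"),"piv-arm",d("pivot","armhole"),"piv-handle",d("pivot","handle_top"),"pins",d("knob_top","T"))
an=lambda a,b:np.degrees(np.arctan2(*(P[b]-P[a])[[1,0]]))
print(an("pivot","basehole"),an("pivot","handle_top"))
c=[cv2.resize(im[180:310,180:280],None,fx=4,fy=4),cv2.resize(im[200:330,345:445],None,fx=4,fy=4)]
cv2.imwrite("pics/c1.png",np.hstack(c))
E
```

```text
handle_top [0.5898 0.1763 0.0915] scene px [266.8 179.4]
pivot [0.4348 0.1279 0.06  ] scene px [224.1 222.6]
armhole [0.5263 0.161  0.05  ] scene px [249.8 206.7]
basehole [0.5273 0.1021 0.036 ] scene px [266.9 221.9]
knob_top [ 0.5099 -0.1962  0.1095] scene px [366.7 255.2]
T [ 0.4845 -0.2738  0.1045] scene px [392.5 284.5]
piv-base 0.0961 piv-arm 0.0973 piv-handle 0.1624 pins 0.0816
-15.617624842380014 17.329025748855848
```

View pics/c1.png

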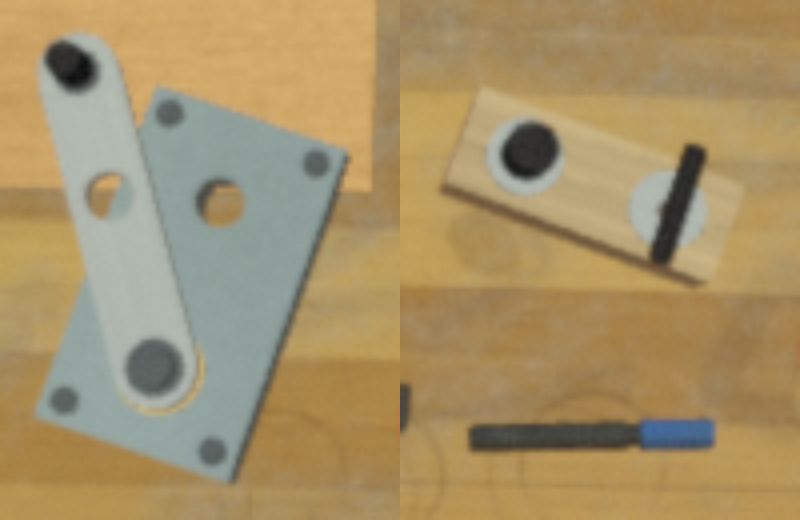

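The crop confirms both. On the left are the steel arm, with its handle top at (197,195.5), and the base hole at (235,231). On the right is the black round-knob pin at (377,237.5), next to the T-bar pin.

```bash
python3 - <<'E'
from h import *
f=lambda u,v,z:ray("top",(180+u/4-.4,180+v/4-.4),z)
b=[f(u,v,.036) for u,v in((170,112),(316,163),(212,452),(64,400))]
ang=lambda d:np.degrees(np.arctan2(d[1],d[0]))
print("long axis",ang(b[0]-b[3]),ang(b[1]-b[2]),"short",ang(b[0]-b[1]),ang(b[3]-b[2])," centre",np.mean(b,0))
piv=f(154,367,.06);hole=f(220,203,.036);hd=f(69,62,.0915)
print("piv",piv,"hole",hole,"handle",hd,ang(hole-piv),ang(hd-piv),np.linalg.norm((hole-piv)[:2]),np.linalg.norm((hd-piv)[:2]))
# scene-view blobs for cross-check: black handle, knob
s=cv2.imread("pics/scene0.png")
cv2.imwrite("pics/c2.png",np.hstack([cv2.resize(s[165:265,195:305],None,fx=3.6,fy=3.6),cv2.resize(s[235:335,340:450],None,fx=3.6,fy=3.6)]))
for n,p in(("handle",hd),("hole",hole),("piv",piv),("knob",[.5099,-.1962,.1095])):print(n,proj("scene",p))
E
```

```text
long axis -17.675113722888895 -17.68111819729079 short 72.00649536663569 72.0824701710182  centre [0.48407822 0.11796037 0.036     ]
piv [0.43604167 0.13195453 0.06      ] hole [0.52647573 0.10396448 0.036     ] handle [0.59163168 0.17771468 0.0915    ] -17.197703375266503 16.388993816006295 0.09466658566533293 0.16217966459162506
handle [267.06524508 178.95116644]
hole [266.05367964 221.70657974]
piv [223.45589075 221.67331886]
knob [366.7222786  255.22088636]
```

View pics/c2.png

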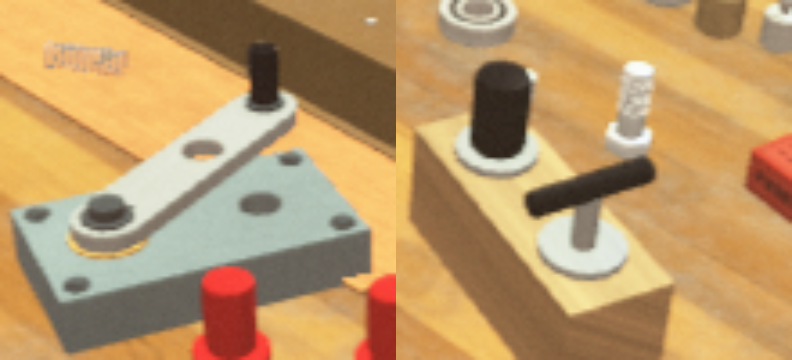

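>>> carry_out(steps=[{"tx": -4,"ty": -1.5,"tz": -0.5,"twist": -0.1},{"tx": -8,"ty": -3,"tz": -0.5,"twist": -0.2},{"tx": -12,"ty": -4.5,"tz": -0.5,"twist": -0.3},{"tx": -15.5,"ty": -6,"tz": 0,"twist": -0.4},{"tx": -19,"ty": -7.5,"tz": 0,"twist": -0.5},{"tx": -23,"ty": -9,"tz": 1,"twist": -0.6},{"tx": -27,"ty": -10.5,"tz": 2,"twist": -0.74},{"tx": -30,"ty": -11.5,"tz": 3,"twist": -0.74},{"tx": -30,"ty": -11.5,"tz": 3,"twist": -0.74},{"tx": -30,"ty": -11.5,"tz": 3,"twist": -0.74}])

```text
validation failed for argument at $.st...
```

The scene view agrees to within about 2–3 px: handle top at (268,178), base hole at (267,221) and knob top at (369,254). The move call was refused, so I'll resend it with every field filled in.

>>> carry_out(steps=[{"grip": 0,"tx": -3.5,"ty": -1.2,"tz": 0,"twist": -0.08},{"grip": 0,"tx": -7,"ty": -2.4,"tz": 0,"twist": -0.16},{"grip": 0,"tx": -10.5,"ty": -3.6,"tz": 0,"twist": -0.24},{"grip": 0,"tx": -14,"ty": -4.9,"tz": 0,"twist": -0.32},{"grip": 0,"tx": -17.5,"ty": -6.1,"tz": 0,"twist": -0.4},{"grip": 0,"tx": -21,"ty": -7.3,"tz": 0,"twist": -0.48},{"grip": 0,"tx": -24.5,"ty": -8.5,"tz": 0,"twist": -0.56},{"grip": 0,"tx": -28,"ty": -9.8,"tz": 0,"twist": -0.64},{"grip": 0,"tx": -31.5,"ty": -11,"tz": 0,"twist": -0.7},{"grip": 0,"tx": -35,"ty": -12.2,"tz": 0,"twist": -0.74}], grip_force=30)

```text
clock: 0.93
eef_pos: [0.5109, 0.2583, 0.2309]
ee_rot: [-0.0, -0.15, 0.989, 0.0]
ft_force: [1.0, 0.3, 0.1]
width: 0.0854
```

>>> carry_out(steps=[{"grip": 0,"tx": -1.5,"ty": -3,"tz": 0,"twist": 0},{"grip": 0,"tx": -3,"ty": -6,"tz": 1,"twist": 0},{"grip": 0,"tx": -4.5,"ty": -8.5,"tz": 2,"twist": 0},{"grip": 0,"tx": -5.4,"ty": -10,"tz": 3,"twist": 0},{"grip": 0,"tx": -5.4,"ty": -10,"tz": 4.5,"twist": 0},{"grip": 0,"tx": -5.4,"ty": -10,"tz": 6,"twist": 0},{"grip": 0,"tx": -5.4,"ty": -10,"tz": 6,"twist": 0},{"grip": 0,"tx": -5.4,"ty": -10,"tz": 6,"twist": 0},{"grip": 0,"tx": -5.4,"ty": -10,"tz": 6,"twist": 0},{"grip": 0,"tx": -5.4,"ty": -10,"tz": 6,"twist": 0}])

```text
clock: 1.77
eef_pos: [0.5915, 0.1808, 0.1725]
ee_rot: [0.001, -0.149, 0.989, 0.0]
ft_force: [-0.5, -0.3, 0.2]
width: 0.0852
```

```bash
python3 - <<'E'
from h import *
o=env.observe();im=snapshot("wrist");cv2.imwrite("pics/w1.png",im)
print(o["eef_pos"],o["ee_rot"])
for p in((.592,.178,.0915),(.592,.178,.0525),(.596,.179,.0525)):print(proj("wrist",p,o))
E
```

```text
[0.59147485 0.18080144 0.17245639] [ 9.89918871e-04 -1.48893433e-01  9.88852744e-01  1.27086043e-04]
[313.48561209 247.45113472]
[314.16904785 230.46225932]
[313.90698252 235.42592911]
```

View pics/w1.png

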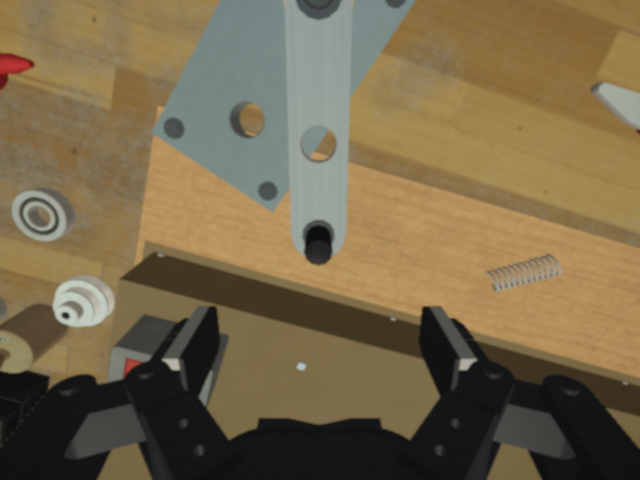

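The wrist view shows the handle at (318,245), where I predicted (313.5,247). The arm lies along the image vertical, so the jaws are square to it. I'll descend and grip.

>>> carry_out(steps=[{"grip": 0,"tx": 0,"ty": 0,"tz": 3,"twist": 0},{"grip": 0,"tx": 0,"ty": 0,"tz": 6,"twist": 0},{"grip": 0,"tx": 0,"ty": 0,"tz": 9,"twist": 0},{"grip": 0,"tx": 0,"ty": 0,"tz": 11.5,"twist": 0},{"grip": 0,"tx": 0,"ty": 0,"tz": 11.5,"twist": 0},{"grip": 220,"tx": 0,"ty": 0,"tz": 11.5,"twist": 0},{"grip": 220,"tx": 0,"ty": 0,"tz": 11.5,"twist": 0},{"grip": 220,"tx": 0,"ty": 0,"tz": 11.5,"twist": 0},{"grip": 220,"tx": 0,"ty": 0,"tz": 11.5,"twist": 0},{"grip": 220,"tx": 0,"ty": 0,"tz": 11.5,"twist": 0}], grip_force=30)

```text
clock: 2.65
eef_pos: [0.5921, 0.1804, 0.058]
ee_rot: [0.002, -0.149, 0.989, 0.0]
ft_force: [-0.2, -0.6, 0.9]
width: 0.0256
```

>>> carry_out(steps=[{"grip": 220,"tx": 0,"ty": 0,"tz": 0,"twist": 0},{"grip": 220,"tx": 0,"ty": 0,"tz": 0,"twist": 0},{"grip": 220,"tx": 0.06,"ty": -1.42,"tz": 0,"twist": 0.087},{"grip": 220,"tx": 0.25,"ty": -2.84,"tz": 0,"twist": 0.175},{"grip": 220,"tx": 0.56,"ty": -4.22,"tz": 0,"twist": 0.262},{"grip": 220,"tx": 0.98,"ty": -5.57,"tz": 0,"twist": 0.349},{"grip": 220,"tx": 1.53,"ty": -6.88,"tz": 0,"twist": 0.436},{"grip": 220,"tx": 2.18,"ty": -8.15,"tz": 0,"twist": 0.524},{"grip": 220,"tx": 2.95,"ty": -9.35,"tz": 0,"twist": 0.611},{"grip": 220,"tx": 2.95,"ty": -9.35,"tz": 0,"twist": 0.611}])

```text
clock: 3.48
eef_pos: [0.5903, 0.0804, 0.0578]
ee_rot: [0.001, 0.158, 0.987, -0.0]
ft_force: [-1.2, 1.8, 6.2]
width: 0.0192
```

```bash
python3 - <<'E'
from h import *
o=env.observe();print(o["eef_pos"],o["ee_rot"],o["width"],o["ft_force"])
im=snapshot("wrist");cv2.imwrite("pics/w2.png",im)
E
```

```text
[0.59029692 0.08038569 0.05781244] [ 5.92988720e-04  1.58396935e-01  9.87375339e-01 -3.20841710e-06] 0.019170297821771924 [-1.19909248  1.82629516  6.18909733]
```

View pics/w2.png

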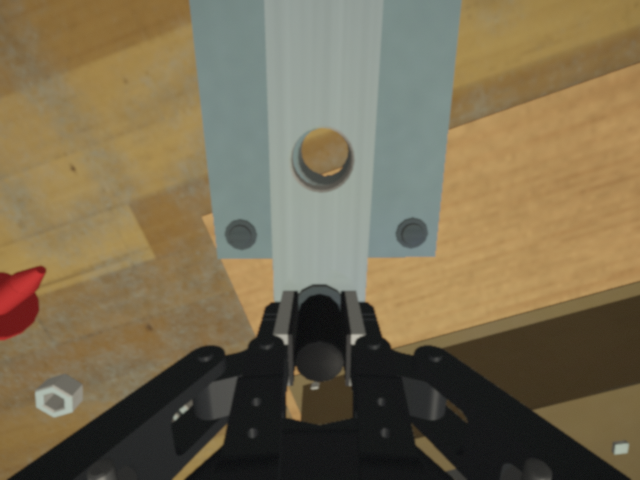

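The arm is nearly in line. Its centre is at column 321 against the base's 327, so about 3 mm short. I'll nudge it, release, lift and carry on toward the pin; the red part isn't on the path at this height.

>>> carry_out(steps=[{"grip": 220,"tx": 0,"ty": 0.2,"tz": 0,"twist": -0.01},{"grip": 220,"tx": 0,"ty": 0.4,"tz": 0,"twist": -0.02},{"grip": 220,"tx": 0,"ty": 0.4,"tz": 0,"twist": -0.02},{"grip": 120,"tx": 0,"ty": 0.4,"tz": 0,"twist": -0.02},{"grip": 90,"tx": 0,"ty": 0.4,"tz": 0,"twist": -0.02},{"grip": 90,"tx": 0,"ty": 0.4,"tz": 0,"twist": -0.02},{"grip": 90,"tx": 0,"ty": 0.4,"tz": -3,"twist": -0.02},{"grip": 90,"tx": 0,"ty": 0.4,"tz": -6,"twist": -0.02},{"grip": 90,"tx": 0,"ty": 0.4,"tz": -9,"twist": -0.02},{"grip": 90,"tx": 0,"ty": 0.4,"tz": -12.5,"twist": -0.02}])

```text
clock: 4.37
eef_pos: [0.5906, 0.0859, 0.1812]
ee_rot: [-0.002, 0.146, 0.989, -0.0]
ft_force: [1.0, 0.4, -0.4]
width: 0.0549
```

>>> carry_out(steps=[{"grip": 90,"tx": 5,"ty": 0,"tz": 0,"twist": 0},{"grip": 90,"tx": 5,"ty": 0,"tz": 0,"twist": 0},{"grip": 90,"tx": 5,"ty": 0,"tz": 0,"twist": 0},{"grip": 90,"tx": 5,"ty": 0,"tz": 0,"twist": 0},{"grip": 90,"tx": 5,"ty": 0,"tz": 0,"twist": 0},{"grip": 90,"tx": 5,"ty": 0,"tz": 0,"twist": 0},{"grip": 90,"tx": 5,"ty": 0,"tz": 0,"twist": 0},{"grip": 90,"tx": 5,"ty": 0,"tz": 0,"twist": 0},{"grip": 90,"tx": 5,"ty": 0,"tz": 0,"twist": 0},{"grip": 90,"tx": 5,"ty": 0,"tz": 0,"twist": 0}])

```text
clock: 5.2
eef_pos: [0.544, 0.1002, 0.181]
ee_rot: [-0.0, 0.146, 0.989, -0.0]
ft_force: [0.1, 0.6, 0.0]
width: 0.0549
```

```bash
python3 - <<'E'
from h import *
o=env.observe();im=snapshot("wrist");cv2.imwrite("pics/w3.png",im)
print(o["eef_pos"],o["ee_rot"],o["width"])
print(proj("wrist",(.528,.1035,.036),o),proj("wrist",(.528,.1035,.05),o))
E
```

```text
[0.54396317 0.10023493 0.18100561] [-1.76350558e-04  1.45965715e-01  9.89289633e-01 -1.83175514e-05] 0.054875609004316164
[316.56359588 204.47986422] [316.46564366 208.37711861]
```

View pics/w3.png

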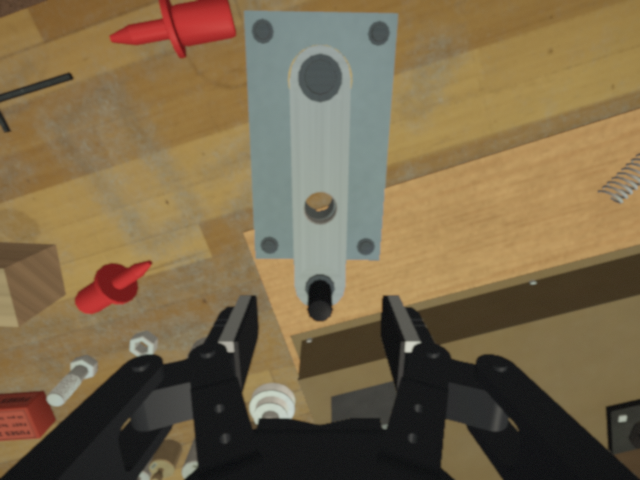

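The arm is now centred on the base (320 against 319), with its hole at (320,208). That puts the hole at about (0.528,0.105), aligned well enough for the pin. Next I'll move above the pin.

>>> carry_out(steps=[{"grip": 90,"tx": -0.6,"ty": -3.2,"tz": 0,"twist": 0},{"grip": 90,"tx": -1.2,"ty": -6.8,"tz": 0,"twist": 0},{"grip": 90,"tx": -1.9,"ty": -10.4,"tz": 0,"twist": 0},{"grip": 90,"tx": -2.5,"ty": -14,"tz": 0,"twist": 0},{"grip": 90,"tx": -3.2,"ty": -17.6,"tz": 0,"twist": 0},{"grip": 90,"tx": -3.8,"ty": -21.2,"tz": 0,"twist": 0},{"grip": 90,"tx": -4.5,"ty": -24.8,"tz": 0,"twist": 0},{"grip": 90,"tx": -5.2,"ty": -28,"tz": 0,"twist": 0},{"grip": 90,"tx": -5.3,"ty": -29.2,"tz": 0,"twist": 0},{"grip": 90,"tx": -5.3,"ty": -29.2,"tz": 0,"twist": 0}])

```text
clock: 6.08
eef_pos: [0.5099, -0.1975, 0.1812]
ee_rot: [0.0, 0.148, 0.989, -0.0]
ft_force: [-0.9, 1.0, 0.2]
width: 0.0552
```

```bash
python3 - <<'E'
from h import *
o=env.observe();im=snapshot("wrist");cv2.imwrite("pics/w4.png",im)
print(o["eef_pos"],o["ee_rot"],o["width"])
print(proj("wrist",(.51,-.196,.1095),o),proj("wrist",(.51,-.196,.06),o))
E
```

```text
[ 0.50989116 -0.19745237  0.18120335] [ 9.79200470e-05  1.47799627e-01  9.89017212e-01 -4.63381768e-04] 0.05523157990282777
[320.4747603 253.0486372] [320.21314792 230.77677182]
```

View pics/w4.png

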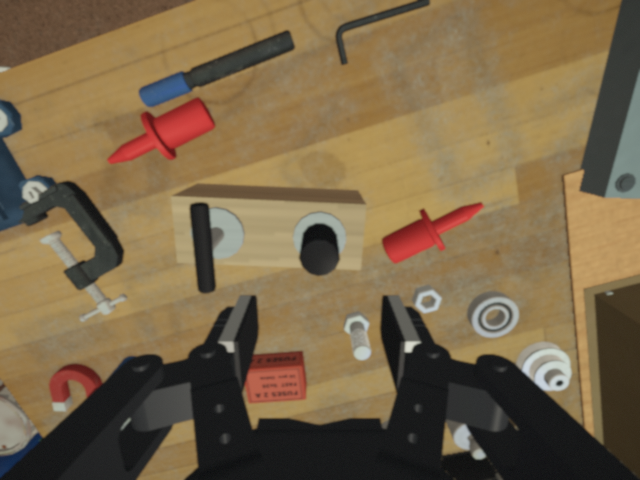

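The black round knob is at (320,257), about 2.5 mm farther out than predicted and centred between the jaws. The T bar is at column 203, clear of the fingers. I'll descend and grip.

>>> carry_out(steps=[{"grip": 90,"tx": -0.25,"ty": 0,"tz": 2.5,"twist": 0},{"grip": 90,"tx": -0.25,"ty": 0,"tz": 5.5,"twist": 0},{"grip": 90,"tx": -0.25,"ty": 0,"tz": 8.5,"twist": 0},{"grip": 90,"tx": -0.25,"ty": 0,"tz": 10.8,"twist": 0},{"grip": 90,"tx": -0.25,"ty": 0,"tz": 10.8,"twist": 0},{"grip": 220,"tx": -0.25,"ty": 0,"tz": 10.8,"twist": 0},{"grip": 220,"tx": -0.25,"ty": 0,"tz": 10.8,"twist": 0},{"grip": 220,"tx": -0.25,"ty": 0,"tz": 10.8,"twist": 0},{"grip": 220,"tx": -0.25,"ty": 0,"tz": 10.8,"twist": 0},{"grip": 220,"tx": -0.25,"ty": 0,"tz": 10.8,"twist": 0}], grip_force=60)

```text
clock: 6.97
eef_pos: [0.5138, -0.1962, 0.0753]
ee_rot: [0.002, 0.146, 0.989, -0.001]
ft_force: [-1.2, -2.6, 4.5]
width: 0.0267
```

>>> carry_out(steps=[{"grip": 220,"tx": 0,"ty": 0,"tz": 0,"twist": 0},{"grip": 220,"tx": 0,"ty": 0,"tz": -1,"twist": 0},{"grip": 220,"tx": 0,"ty": 0,"tz": -2,"twist": 0},{"grip": 220,"tx": 0,"ty": 0,"tz": -3.5,"twist": 0},{"grip": 220,"tx": 0,"ty": 0,"tz": -5,"twist": 0},{"grip": 220,"tx": 0,"ty": 0,"tz": -7,"twist": 0},{"grip": 220,"tx": 0,"ty": 0,"tz": -9,"twist": 0},{"grip": 220,"tx": 0,"ty": 0,"tz": -11,"twist": 0},{"grip": 220,"tx": 0,"ty": 0,"tz": -11,"twist": 0},{"grip": 220,"tx": 0,"ty": 0,"tz": -11,"twist": 0}])

```text
clock: 7.8
eef_pos: [0.5132, -0.1947, 0.1848]
ee_rot: [0.001, 0.146, 0.989, 0.0]
ft_force: [0.4, -0.1, -2.2]
width: 0.0265
```

```bash
python3 - <<'E'
from h import *
o=env.observe();im=snapshot("wrist");cv2.imwrite("pics/w5.png",im)
s=snapshot("scene");cv2.imwrite("pics/s5.png",np.hstack([cv2.resize(im,(400,300)),cv2.resize(s[160:340,270:510],(400,300))]))
print(o["clock"],o["eef_pos"],o["ee_rot"],o["width"],o["ft_force"])
E
```

```text
7.8 [ 0.51316524 -0.19469136  0.18484168] [1.39453822e-03 1.45915047e-01 9.89296096e-01 2.98528389e-04] 0.026523268573108695 [ 0.41040121 -0.05192924 -2.20419915]
```

View pics/s5.png

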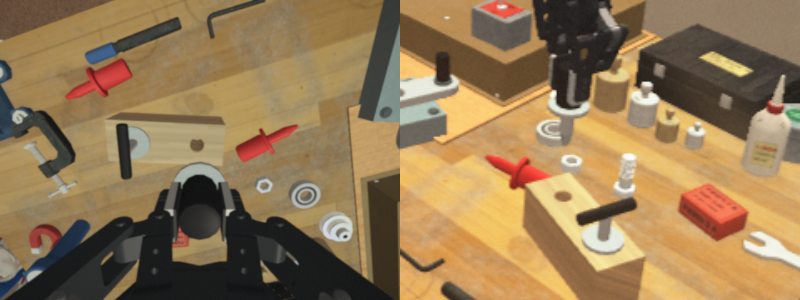

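The pin hangs upright in the jaws (collar visible, opening 26.5 mm) and the T pin is still in the stand. I'll carry the pin over the hole.

>>> carry_out(steps=[{"grip": 220,"tx": 0.6,"ty": 2.5,"tz": 0,"twist": 0},{"grip": 220,"tx": 1.5,"ty": 6,"tz": 0,"twist": 0},{"grip": 220,"tx": 2.4,"ty": 9.5,"tz": 0,"twist": 0},{"grip": 220,"tx": 3.3,"ty": 13,"tz": 0,"twist": 0},{"grip": 220,"tx": 4.2,"ty": 16.5,"tz": 0,"twist": 0},{"grip": 220,"tx": 5.1,"ty": 20,"tz": 0,"twist": 0},{"grip": 220,"tx": 6,"ty": 23.5,"tz": 0,"twist": 0},{"grip": 220,"tx": 6.7,"ty": 26.5,"tz": 0,"twist": 0},{"grip": 220,"tx": 7.2,"ty": 28.5,"tz": 0,"twist": 0},{"grip": 220,"tx": 7.2,"ty": 29.1,"tz": 0,"twist": 0}])

```text
clock: 8.73
eef_pos: [0.5261, 0.1077, 0.1818]
ee_rot: [-0.002, 0.144, 0.99, 0.001]
ft_force: [0.4, -0.6, -0.7]
width: 0.0263
```

>>> carry_out(steps=[{"grip": 220,"tx": 0,"ty": 0,"tz": 1,"twist": 0},{"grip": 220,"tx": 0,"ty": 0,"tz": 2,"twist": 0},{"grip": 220,"tx": 0,"ty": 0,"tz": 3,"twist": 0},{"grip": 220,"tx": 0,"ty": 0,"tz": 4,"twist": 0},{"grip": 220,"tx": 0,"ty": 0,"tz": 5,"twist": 0},{"grip": 220,"tx": 0,"ty": 0,"tz": 6,"twist": 0},{"grip": 220,"tx": 0,"ty": 0,"tz": 6.5,"twist": 0},{"grip": 220,"tx": 0,"ty": 0,"tz": 6.5,"twist": 0},{"grip": 220,"tx": 0,"ty": 0,"tz": 6.5,"twist": 0},{"grip": 220,"tx": 0,"ty": 0,"tz": 6.5,"twist": 0}])

```text
clock: 9.57
eef_pos: [0.5282, 0.1041, 0.1187]
ee_rot: [0.001, 0.146, 0.989, 0.0]
ft_force: [0.3, -0.2, -0.9]
width: 0.0264
```

```bash
python3 - <<'E'
from h import *
o=env.observe();im=snapshot("wrist")
s=snapshot("scene")
cv2.imwrite("pics/s6.png",np.hstack([cv2.resize(im,(400,300)),cv2.resize(s[135:255,200:360],(400,300),interpolation=cv2.INTER_CUBIC)]))
print(o["clock"],o["eef_pos"],o["ee_rot"],o["width"],o["ft_force"])
p=o["eef_pos"].copy();p[2]=.061;print("tip px",proj("scene",p),"hole",proj("scene",(.5282,.105,.05)))
E
```

```text
9.5667 [0.52816182 0.10414573 0.11874374] [5.56546799e-04 1.45897814e-01 9.89299496e-01 1.61420056e-04] 0.026416913000296766 [ 0.26743707 -0.16701802 -0.87642872]
tip px [266.16589733 211.52062661] hole [266.12584629 215.75065898]
```

View pics/s6.png

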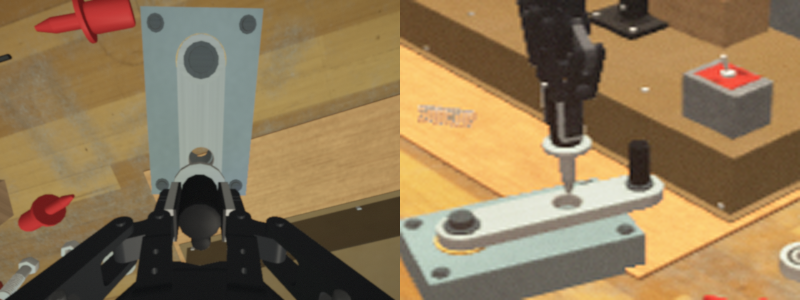

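The tip, at (169,197) in the right panel, is directly above the arm hole at (167,202). I'll lower it in stages.

>>> carry_out(steps=[{"grip": 220,"tx": 0,"ty": 0,"tz": 0.4,"twist": 0},{"grip": 220,"tx": 0,"ty": 0,"tz": 0.8,"twist": 0},{"grip": 220,"tx": 0,"ty": 0,"tz": 1.2,"twist": 0},{"grip": 220,"tx": 0,"ty": 0,"tz": 1.6,"twist": 0},{"grip": 220,"tx": 0,"ty": 0,"tz": 2,"twist": 0},{"grip": 220,"tx": 0,"ty": 0,"tz": 2.4,"twist": 0},{"grip": 220,"tx": 0,"ty": 0,"tz": 2.8,"twist": 0},{"grip": 220,"tx": 0,"ty": 0,"tz": 3.2,"twist": 0},{"grip": 220,"tx": 0,"ty": 0,"tz": 3.2,"twist": 0},{"grip": 220,"tx": 0,"ty": 0,"tz": 3.2,"twist": 0}])

```text
clock: 10.5
eef_pos: [0.5275, 0.1042, 0.086]
ee_rot: [-0.0, 0.146, 0.989, -0.0]
ft_force: [0.7, -0.2, -1.2]
width: 0.0264
```

No contact force, so I'll finish the stroke, release and lift clear.

>>> carry_out(steps=[{"grip": 220,"tx": 0,"ty": 0,"tz": 0.5,"twist": 0},{"grip": 220,"tx": 0,"ty": 0,"tz": 1,"twist": 0},{"grip": 220,"tx": 0,"ty": 0,"tz": 1.4,"twist": 0},{"grip": 220,"tx": 0,"ty": 0,"tz": 1.7,"twist": 0},{"grip": 220,"tx": 0,"ty": 0,"tz": 1.9,"twist": 0},{"grip": 220,"tx": 0,"ty": 0,"tz": 2.1,"twist": 0},{"grip": 220,"tx": 0,"ty": 0,"tz": 2.2,"twist": 0},{"grip": 220,"tx": 0,"ty": 0,"tz": 2.2,"twist": 0},{"grip": 220,"tx": 0,"ty": 0,"tz": 2.2,"twist": 0},{"grip": 220,"tx": 0,"ty": 0,"tz": 2.2,"twist": 0}])

```text
clock: 11.33
eef_pos: [0.5275, 0.1042, 0.0652]
ee_rot: [0.0, 0.146, 0.989, 0.0]
ft_force: [-1.9, 0.1, 5.1]
width: 0.0267
```

>>> carry_out(steps=[{"grip": 220,"tx": 0,"ty": 0,"tz": 0.1,"twist": 0},{"grip": 130,"tx": 0,"ty": 0,"tz": 0.1,"twist": 0},{"grip": 80,"tx": 0,"ty": 0,"tz": 0.1,"twist": 0},{"grip": 80,"tx": 0,"ty": 0,"tz": 0.1,"twist": 0},{"grip": 80,"tx": 0,"ty": 0,"tz": 0,"twist": 0},{"grip": 80,"tx": 0,"ty": 0,"tz": -2,"twist": 0},{"grip": 80,"tx": 0,"ty": 0,"tz": -5,"twist": 0},{"grip": 80,"tx": 0,"ty": 0,"tz": -8,"twist": 0},{"grip": 80,"tx": 0,"ty": 0,"tz": -11,"twist": 0},{"grip": 80,"tx": 0,"ty": 0,"tz": -11,"twist": 0}])

```text
clock: 12.17
eef_pos: [0.5317, 0.1045, 0.1802]
ee_rot: [0.006, 0.146, 0.989, 0.001]
ft_force: [0.8, -0.4, 0.1]
width: 0.0586
```

```bash
python3 - <<'E'
from h import *
o=env.observe();im=snapshot("wrist")
s=snapshot("scene")
cv2.imwrite("pics/s7.png",np.hstack([cv2.resize(im,(400,300)),cv2.resize(s[155:275,220:380],(400,300),interpolation=cv2.INTER_CUBIC)]))
print(o["clock"],o["eef_pos"],o["width"],o["ft_force"])
h=np.array([.5282,.105,0])
f=lambda p:(proj("scene",p)-[220,155])*2.5+[400,0]
print("scene crop: knob top if home",f(h+[0,0,.0995]),"collar",f(h+[0,0,.055]),"wrist half px knob top",proj("wrist",h+[0,0,.0995],o)*.625)
E
```

```text
12.1667 [0.5316544  0.104494   0.18024623] 0.058555418329588084 [ 0.77593308 -0.36831859  0.10048156]
scene crop: knob top if home [513.08437705 101.56436272] collar [515.09458702 146.91298743] wrist half px knob top [198.10420309 151.74733502]
```

View pics/s7.png

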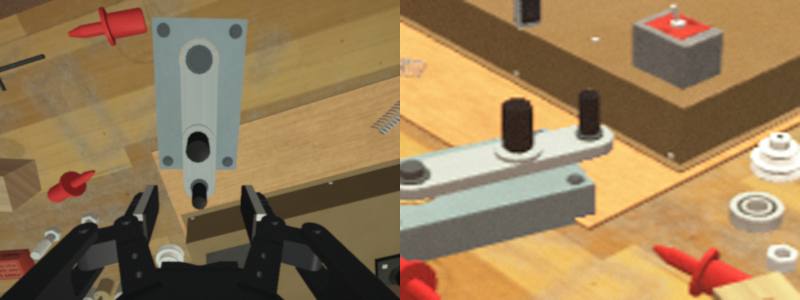

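The pin is fully home. The knob top is at (516,101) where I predicted (513,102), the collar sits flat on the arm, the arm is in line with the base, and the gripper is open above it. I'll hand in.

```bash
python3 -c "
from station import env
print(env.hand_in())"
```

```text
the job is handed in; nothing more can be done
None
```

I swung the steel arm by its handle until the holes lined up. I then took the black round-knob pin from the stand, pushed it down through both holes, let go and lifted clear. The job was handed in at about 12 s on the robot's clock; the hand-in gives no verdict.

- **Pin:** in the last pictures it stands upright with its collar on the arm. The knob top is within about 1 px (2 mm) of where it should be when fully home, and seating gave only about 5 N.
- **Arm:** it is in line with the base in the last view. Before the pin went in, their centres were about 1 px apart.
- **T-handled pin and red look-alikes:** the T-handled pin was still in the stand after I lifted the round-knob pin out. I never reached for it or the red ones. The last pictures don't show the T pin, so I didn't check it again at the end.
- **Disagreements:** the overhead and wrist cameras differed by 2–3 mm on the handle, hole and knob, and I used the wrist view. My first move call was refused because its rows left out the grip value; resending it with all fields worked.

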